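# Close the dust extractor's filter hatch

## Task

The blue cover of the dust extractor's grey filter housing lies on the bench: hang it by its eye on the housing's steel peg and let it down over the raised frame, where its still crosswise fastener holds it up. Then, with the cover there, turn the yellow quarter-turn wing clockwise until its bar is in line with the slot in the frame, push the cover fully home against the springy gasket and finish holding it pressed there, without letting go. Leave the tin, the bottle and the tape roll alone.

Things in the scene. Friction and masses are not known exactly. Their poses are not given: they have to be found in the camera images.
- housing: Grey filter housing, 112 x 190 mm, 45 mm high, fixed to the bench; place and yaw vary. Origin on the bench under the slot's centre; x across, y along it towards the peg (spans y -85 to +105 mm; a black hose stub, 40 mm wide, stands out 22 mm at the -y end). On it the frame: an aluminium block 72 (x) x 112 (y) mm, top at z 61 mm.
- slot (a point): Centre of the mouth of the slot in the frame's top face, 61 mm above the bench. The slot is 34 mm long along its y axis, 12 mm wide along x, 14 mm deep. Axes as the housing's.
- peg_tip (a point): Top of the upright steel peg, 10 mm thick with a tapered tip, 91 mm above the bench, 82 mm from the slot's centre along the housing's y.
- gasket_top (a point): Point on the top of the black rubber gasket that surrounds the frame block (outside 96 x 136 mm), in the middle of its -y side; 54 mm above the bench when free. The gasket springs down 5 mm under the cover's rim: it pushes up with 7 N when free, 12 N when the cover is fully home.
- cover: Loose blue cover, 0.3 kg, inverted tray 88 (x) x 128 (y) x 17 mm; its 12 mm deep rim, inside 80 x 120 mm, goes over the frame. Origin at the centre of the rim's underside, z up, y towards the eye. When on the frame the origin's height above the bench is: 59 mm with the fastener crosswise (bar stands on frame), 54 mm in line and lying on the gasket, 49 mm fully home (plate on frame).
- eye (a point): Centre of the eye, a 16 mm hole in a 5 mm thick flat ear at the cover's +y end; 82 mm along y from the cover's origin and 14.5 mm above it.
- wing (a point): Middle of the fastener's yellow wing, on its axis at the cover's centre, 45 mm above the cover's origin. Blade 12 mm thick (x), 38 mm long (y), 21 to 55 mm above the origin; also the cover's handle, the cover hangs from it nearly in balance. Parallel to it below the plate: a steel bar 26 x 6 mm, 2 to 9 mm above the origin, which enters the slot only in line with it.
- fastener (a joint): Angle of the wing relative to the cover, rad: 0 = wing and bar along the cover's y, in line with the slot and with the two white marks; positive is anticlockwise from above. It starts at 1.1 to 1.45, so it is turned clockwise; range -0.2 to 1.75; it turns with about 0.06 N m of friction and stays where it is left.
- stain_tin: Orange tin 75 mm wide and 56 mm high, a bystander; origin under its centre.
- squeeze_bottle: Clear bottle with red cap, 60 mm wide and 174 mm high, a bystander; origin under its centre.
- masking_roll: Roll of tape lying flat, 105 mm wide, 25 mm high, a bystander; origin under its centre.

How it is judged:
By the outcome, as a careful person would: the job done as asked, in the order asked, and still so for the second after the job is handed in, while the arm keeps its last pose, push and grip.
It also fails if it takes over 40 s, if anything falls off the work surface, if the arm or the gripper's body presses on something with over 40 N, if the wrist force passes 120 N, or if a joint passes its speed limit or range.

## Robot

A 6-joint arm with a two-finger parallel gripper is mounted at the origin on the work surface; the furniture and walls round the work are solid. World frame = base frame: x ahead of the robot, y to its left, z up, the work surface at z = 0. Lengths are in mm, angles in rad, forces in N, time in s.
With the tool pointing down it reaches from about 400 to 825 mm from the base axis. Payload 7 kg.
Tool frame: the origin (TCP) lies where the fingers leave the gripper's body, on its centre line; the fingertips stand 66 mm ahead of it and the grasp point (between the pads) lies 47 mm ahead of it; z points along the fingers, y is the line along which they close (so a half turn about z gives the same grasp; the last joint's range is limited). The gripper opens to 88 mm and grips with 3 to 60 N. Pads are 19 mm wide; open, the fingers measure 130 mm over their backs; the gripper's body (78 mm by 193 mm) begins 47 mm behind the grasp point.
Start: joints at [1.514, 0.359, 0.012, 0, -1.224, -0.288], TCP at [228.163, 635.246, 292.161] pointing down, gripper open.
Joint ranges: [-3.07, 3.07], [-1.43, 2.12], [-1.02, 1.25], [-3.03, 1.67], [-3.05, -0], [-3.03, 3.03]. Speed limits (rad/s): [2.39, 2.39, 3.01, 3.14, 3.14, 3.14].

## Interface

Orientations are given as a unit quaternion [x, y, z, w].
In Python, from bench import robot gives the robot as it stands. Calls block until the motion is done:
- robot.movep(position, orientation): joint-space move of the TCP to a pose.
- robot.servo_line(position, ori=None, velocity=150): straight line of the TCP; ori=None keeps the orientation; velocity is the mean speed in mm/s.
- robot.set_joints(angles): joint-space move.
- robot.move_gripper(opening, strength=None): opening from 0.0 (shut) to 1.0 (fully open); strength is the grip in N (None keeps the last); returns when the fingers have stopped.
- robot.pause(seconds).
- robot.inverse_kinematics(position, orientation): joint angles nearest the present ones, or None.
- robot.capture(name): name is "scene" or "top" or "wrist"; returns the picture (400x640x3 uint8, blue, green, red); there is no depth.
- robot.calibration(name): a dict with "camera_matrix" (3x3 intrinsics, pixels), "R" (3x3) and "t" (3): a world point X has camera coordinates R X + t. Camera axes: x right, y down, z forward; pixel columns grow to the right and rows downward; lengths in mm; the calibration is good to about 2 mm. The wrist camera is an equidistant fisheye: a pixel r from the principal point sees the ray r / f radians off the axis. A picture is of the moment at which its call begins: read the wrist's pose just before it. calibration takes no time and is no camera call; for the wrist camera it gives the pose at the moment of the call.
A pose or a line that the arm cannot do raises robot.PlanningError and nothing moves.
- robot.sign_off(): hands the job in; it is judged then, once.
Readings, each from a call of its own:
- robot.current_time_s(): time.
- robot.current_joint_positions(): joint angles.
- robot.current_dq(): joint speeds.
- robot.current_effort(): joint torques, N m.
- robot.current_position(): TCP position.
- robot.current_tool_rot(): TCP orientation.
- robot.current_ft_force(): force on the tool from outside, world axes, zero at the start.
- robot.current_wrist_torque(): the same for the moment, N m.
- robot.current_opening(): opening from 0.0 (shut) to 1.0 (fully open).
- robot.current_grip_force(): force on a finger pad.
Only numpy, scipy, OpenCV 4.12 (cv2) and the standard library are available. Lean on these libraries where they do the work, as an engineer would, in place of code of your own. Each camera call takes 0.05 s, during which the arm holds its last target. There are 200 camera calls.

## Working session

There is one attempt and no reset: what is moved stays moved. The work goes in short steps, each a Python script; the robot and the scene stay as the last script left them, time stands still between calls to the robot, and variables do not carry over. Pictures are saved under pics/ and viewed, at most 10 in all, crops included, and the job is handed in when it is done.

```bash
ls; mkdir -p pics; python3 - <<'E'
from bench import robot
import cv2,numpy as np
for n in ("scene","top"):
    cv2.imwrite(f"pics/{n}0.png",robot.capture(n)); c=robot.calibration(n); print(n,c)
print(robot.current_time_s(),robot.current_tool_rot())
E
```

```text
pics
scene {'camera_matrix': array([[371.58262321,   0.        , 315.27599925],
       [  0.        , 371.58262321, 198.20767362],
       [  0.        ,   0.        ,   1.        ]]), 'R': array([[ 0.87501775, -0.48407186, -0.00428566],
       [-0.26209685, -0.46629108, -0.84491294],
       [ 0.40700022,  0.74043708, -0.53488668]]), 't': array([-455.42113398,  170.42832338, 1108.62527362])}
top {'camera_matrix': array([[413.72842283,   0.        , 322.37156889],
       [  0.        , 413.72842283, 199.99009686],
       [  0.        ,   0.        ,   1.        ]]), 'R': array([[ 4.41973956e-03, -9.99990228e-01,  9.51676861e-05],
       [-9.81530992e-01, -4.35635508e-03, -1.91253587e-01],
       [ 1.91252132e-01,  7.51881009e-04, -9.81540655e-01]]), 't': array([ -96.25090817,  483.47244467, 1525.44686273])}
0.1 [ 9.85167693e-01 -1.71592683e-01 -6.06304007e-05  7.50515163e-04]
```

View pics/top0.png

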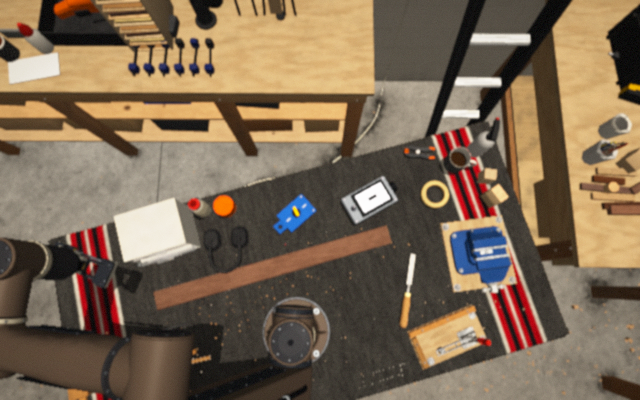

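View pics/scene0.png

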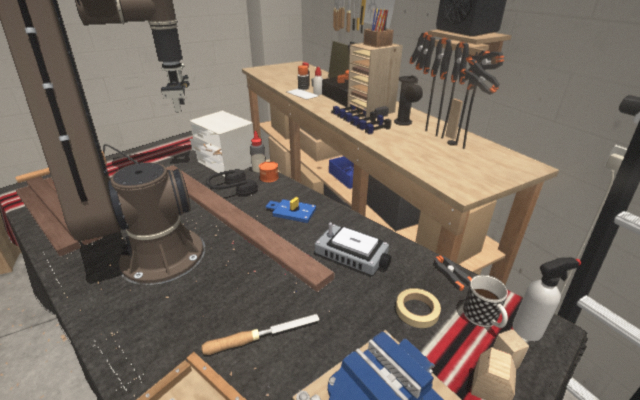

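The top view shows the blue cover at about (296,213) with its ear to the lower left (279,228). The housing is at (368,200), with the hose stub upper right (394,186). Tin (223,205), bottle (200,207) and tape (435,193) are clear of both. Next I look from near.

```bash
cat > h.py <<'E'
from bench import robot
import cv2,numpy as np
from scipy.spatial.transform import Rotation as Rn
def ray(c,uv,fish):
    K=c["camera_matrix"]; d=(np.array(uv,float)-K[:2,2])/[K[0,0],K[1,1]]
    if fish:
        r=np.hypot(*d)+1e-12; v=np.array([*(d/r*np.sin(r)),np.cos(r)])
    else: v=np.array([*d,1.])
    R=np.array(c["R"]); return -R.T@np.array(c["t"]), R.T@v
def onz(c,uv,z,fish=True):
    o,v=ray(c,uv,fish); return o+v*(z-o[2])/v[2]
def proj(c,X,fish=True):
    K=c["camera_matrix"]; p=np.array(c["R"])@np.array(X,float)+c["t"]
    if fish:
        q=np.hypot(p[0],p[1])+1e-12; th=np.arctan2(q,p[2]); d=p[:2]/q*th
    else: d=p[:2]/p[2]
    return d*[K[0,0],K[1,1]]+K[:2,2]
def down(yaw):  # tool z down, tool y along world direction yaw+90deg (tool x at yaw)
    return (Rn.from_euler('z',yaw)*Rn.from_euler('x',np.pi)).as_quat()
def snap(name):
    import pickle
    c=robot.calibration("wrist"); im=robot.capture("wrist")
    cv2.imwrite(f"pics/{name}.png",im); pickle.dump(c,open(f"pics/{name}.pkl","wb")); return c,im
E
python3 - <<'E'
from h import *
c=robot.calibration("top")
cov=onz(c,(296,213),15,0);eye=onz(c,(279,229),15,0);h=onz(c,(374,197),61,0);hose=onz(c,(395,184),30,0)
print(cov,eye,h,hose)
yaw=Rn.from_quat(robot.current_tool_rot()).as_matrix()[:,0]; print(yaw)
m=(cov+h)/2
robot.movep([m[0],m[1],330],robot.current_tool_rot())
c,im=snap("w1"); print(c, robot.current_time_s(), robot.current_position())
E
```

```text
[438.52790677   7.33049     15.        ] [376.26327386  71.33428367  15.        ] [ 493.44966351 -288.70281593   61.        ] [ 551.43622479 -374.89586602   30.        ]
[ 9.41111895e-01 -3.38095227e-01  1.38103598e-04]
{'camera_matrix': array([[309.70691629,   0.        , 314.06519688],
       [  0.        , 309.70691629, 200.10132273],
       [  0.        ,   0.        ,   1.        ]]), 'R': array([[-3.37717135e-01, -9.41247563e-01,  4.02224675e-04],
       [-8.96981036e-01,  3.21963872e-01,  3.02926206e-01],
       [-2.85258055e-01,  1.01942582e-01, -9.53013931e-01]]), 't': array([ 25.41062401, 414.06963419, 575.41427463])} 3.0083 [ 466.30524411 -140.18463962  329.90779632]
```

View pics/w1.png

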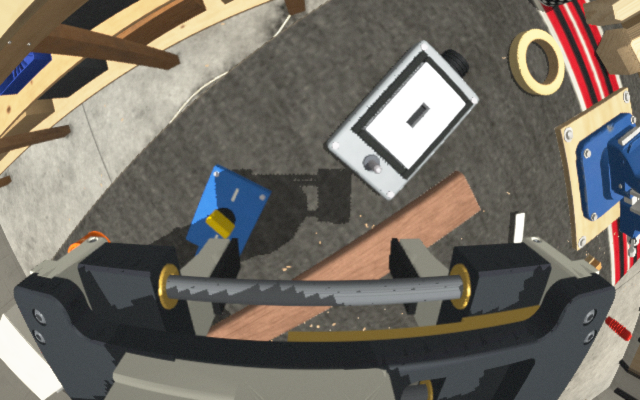

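The wrist view shows the housing clearly: white block around (415,112), slot at (418,115), peg at (372,163), hose at (455,62). The cover, with its wing at (220,222), is half hidden behind the finger. I'll measure the housing from this picture and view the cover from the side.

```bash
python3 - <<'E'
from h import *
import pickle
c=pickle.load(open("pics/w1.pkl","rb")); im=cv2.imread("pics/w1.png")
def block(c,im,seed):
    hsv=cv2.cvtColor(im,cv2.COLOR_BGR2HSV)
    m=((hsv[...,2]>225)&(hsv[...,1]<30)).astype(np.uint8)
    m=cv2.morphologyEx(m,cv2.MORPH_CLOSE,np.ones((3,3)))
    cs,_=cv2.findContours(m,cv2.RETR_EXTERNAL,cv2.CHAIN_APPROX_NONE)
    k=[q for q in cs if cv2.pointPolygonTest(q,seed,False)>=0][0][:,0]
    P=np.array([onz(c,p,61)[:2] for p in k],np.float32)
    return cv2.minAreaRect(P)
r=block(c,im,(400,100)); print("block",r)
bx=cv2.boxPoints(r); print(bx)
print("slot",onz(c,(418,115),61),"pegpix base",onz(c,(372,163),91),onz(c,(374,169),45))
for s in (60,80,100):
    pass
cov=np.array([438.5,7.3])
for yaw in (-np.pi/2,-2.0,-1.2):
  p=cov-110*np.array([np.cos(yaw),np.sin(yaw)])
  q=robot.inverse_kinematics([*p,300],down(yaw)); print(yaw,q)
  if q is not None:
    robot.movep([*p,300],down(yaw)); c,im=snap("w2"); break
print(robot.current_time_s())
E
```

```text
block ((494.5537414550781, -282.3885192871094), (72.96115112304688, 112.46868133544922), 29.866783142089844)
[[ 434.91443 -251.78969]
 [ 490.92218 -349.3209 ]
 [ 554.19305 -312.98737]
 [ 498.1853  -215.45615]]
slot [ 494.42170935 -282.64662938   61.        ] pegpix base [ 463.57421136 -207.0579547    91.        ] [ 444.20641808 -212.61924874   45.        ]
-1.5707963267948966 [ 0.69763249 -0.02067946 -0.43782903  0.         -1.15364676 -0.69763249]
4.65
```

View pics/w2.png

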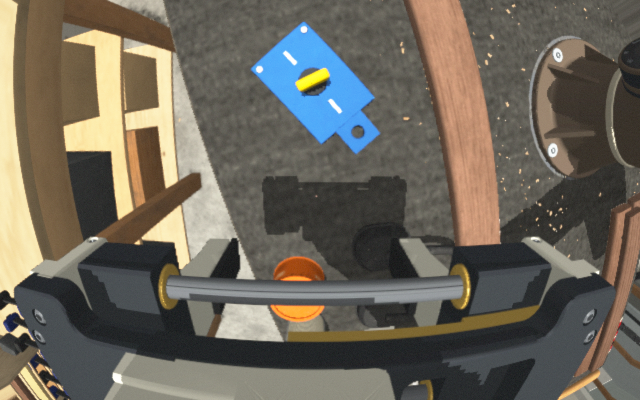

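The cover is in full view: white marks at (290,58) and (334,105), wing (313,80), eye (358,131). The tin is at (298,285), clear of it.

```bash
python3 - <<'E'
from h import *
import pickle
c=pickle.load(open("pics/w1.pkl","rb"))
H=np.array([494.5,-282.4]); hd=np.array([-.498,.867])
print("peg tip pix",proj(c,[*(H+82*hd),91]),"base",proj(c,[*(H+82*hd),45]))
c=pickle.load(open("pics/w2.pkl","rb")); im=cv2.imread("pics/w2.png"); hsv=cv2.cvtColor(im,cv2.COLOR_BGR2HSV)
roi=np.zeros(im.shape[:2],np.uint8); roi[15:165,240:400]=1
def comps(m,a):
    n,l,s,ce=cv2.connectedComponentsWithStats((m&roi>0).astype(np.uint8)); return [(ce[i],s[i,4]) for i in range(1,n) if s[i,4]>a],l
blue=((hsv[...,0]>95)&(hsv[...,0]<125)&(hsv[...,1]>130)).astype(np.uint8)*roi
hull=np.zeros_like(roi); cs,_=cv2.findContours(blue,cv2.RETR_EXTERNAL,cv2.CHAIN_APPROX_NONE); k=max(cs,key=cv2.contourArea); cv2.drawContours(hull,[k],-1,1,-1)
white=((hsv[...,1]<90)&(hsv[...,2]>150)).astype(np.uint8)*hull
for p,a in comps(white,4)[0]: print("white",p,a,onz(c,p,17))
dark=((hsv[...,2]<90)).astype(np.uint8)*hull
for p,a in comps(dark,10)[0]: print("dark",p,a,onz(c,p,17))
y=((hsv[...,0]>18)&(hsv[...,0]<35)&(hsv[...,1]>120)).astype(np.uint8)*roi
for t in (0,120,180,220):
    q=np.argwhere((y>0)&(hsv[...,2]>t))[:,::-1]; 
    if len(q)<10: continue
    P=np.array([onz(c,p,55)[:2] for p in q],np.float32); print("yel",t,len(q),cv2.minAreaRect(P), P.mean(0))
print("cam",ray(c,(0,0),1)[0])
op=cv2.morphologyEx(hull,cv2.MORPH_OPEN,cv2.getStructuringElement(cv2.MORPH_ELLIPSE,(41,41)))
cs,_=cv2.findContours(op,cv2.RETR_EXTERNAL,cv2.CHAIN_APPROX_NONE)
print("plate",cv2.minAreaRect(np.array([onz(c,p,17)[:2] for p in max(cs,key=len)[:,0]],np.float32)))
cv2.imwrite("pics/crop.png",cv2.resize(im[15:165,240:400],None,fx=4,fy=4,interpolation=cv2.INTER_CUBIC)[:600])
E
```

```text
peg tip pix [378.15099488 170.07592003] base [370.84630075 162.36462809]
white [303.8    29.075] 40 [451.25881991 -58.87709579  17.        ]
white [289.7037037   57.59259259] 81 [467.98240682 -23.11099853  17.        ]
white [258.925  68.9  ] 40 [505.12049357 -10.44237768  17.        ]
white [328.  72.] 9 [422.49721345  -5.0816429   17.        ]
white [296.   81.5] 6 [460.52462611   6.49714243  17.        ]
white [334.59259259 105.54320988] 81 [414.45545367  35.72759999  17.        ]
dark [316.15714286  87.88571429] 140 [436.54655671  14.43612261  17.        ]
dark [357.         126.83333333] 12 [386.92328251  61.21254695  17.        ]
yel 0 420 ((440.6405029296875, 7.214860916137695), (36.136627197265625, 14.220283508300781), 27.06641387939453) [440.93094     7.2697935]
yel 120 392 ((440.8689270019531, 6.767831802368164), (36.136627197265625, 13.216262817382812), 27.06641387939453) [441.0991     6.820791]
yel 180 358 ((441.1917419433594, 6.136185646057129), (36.13218688964844, 11.775026321411133), 27.015310287475586) [441.43155    6.508588]
yel 220 337 ((441.1966552734375, 6.126463890075684), (36.13593292236328, 10.814194679260254), 27.058408737182617) [441.36267   6.31581]
cam [438.67736629  34.4595112  393.08247935]
plate ((437.3874206542969, 10.602714538574219), (87.4443130493164, 138.90365600585938), 42.647857666015625)
```

View pics/crop.png

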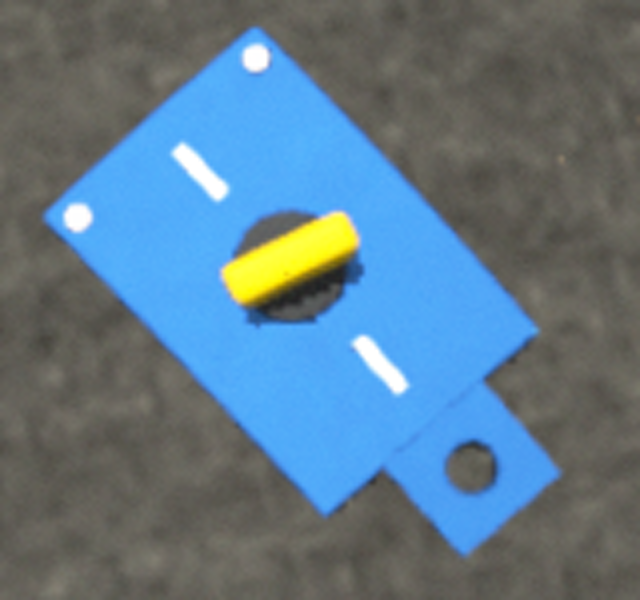

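Cover centre is (441.2, 6.3), with its y axis at 132.3° and the wing at 27.06°, so the fastener is at 1.305 rad. The blade is clean to grip. Grasp, lift and check.

```bash
python3 - <<'E'
from h import *
C=[441.2,6.3]; y=np.radians(27.06)
robot.movep([*C,170],down(y)); robot.move_gripper(0.5,40)
robot.servo_line([*C,93],velocity=80)
robot.move_gripper(0.0,40)
print("grip",robot.current_opening()*88,robot.current_grip_force(),robot.current_ft_force())
robot.servo_line([*C,203],velocity=150)
print(robot.current_ft_force(),robot.current_wrist_torque(),robot.current_opening()*88,robot.current_position())
H=[494.5,-282.4]; yh=np.radians(119.87+74.76-180)
robot.servo_line([*H,203],down(yh),velocity=200)
print(robot.current_position(),robot.current_joint_positions(),robot.current_time_s(),robot.current_ft_force(),robot.current_wrist_torque())
a=robot.capture("scene");b=robot.capture("top")
cv2.imwrite("pics/t2.png",b); cv2.imwrite("pics/s2.png",a)
v=np.vstack([cv2.resize(a[170:290,290:430],(560,480),interpolation=cv2.INTER_CUBIC)])
w=cv2.resize(b[150:270,310:430],(480,480),interpolation=cv2.INTER_CUBIC)
o=np.hstack([v,w]); cv2.imwrite("pics/c2.png",cv2.resize(o,(800,369)))
E
```

```text
grip 11.610123611528847 39.97566282749176 [0.81455993 0.67274042 1.78230109]
[ 0.05927579  0.06613566 -3.31655049] [-0.16992385 -0.05207198 -0.01963531] 11.754177200466428 [440.48198137   6.10280373 202.06902358]
[ 494.36750278 -281.7005124   203.03941333] [-1.74206597e-01  2.60690363e-01 -3.46629541e-01 -1.96173988e-04
 -9.63564667e-01  2.00129581e+00] 11.7417 [-0.8494805  -0.02119921 -2.6634243 ] [-0.07192668 -0.0335047   0.00241679]
```

View pics/c2.png

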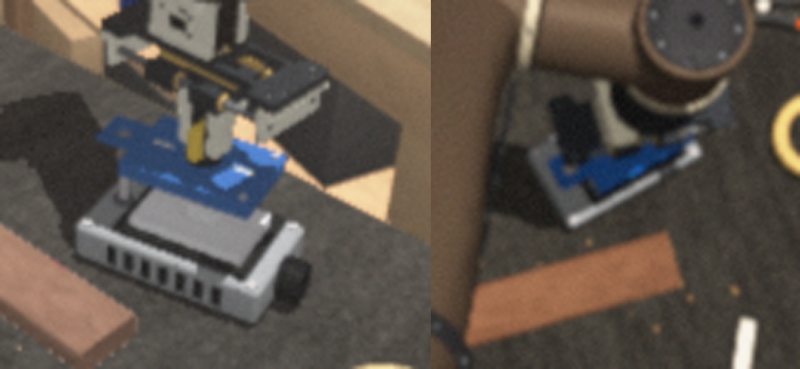

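The cover hangs level, aligned above the housing, eye near crop (124,132) with the peg below it at (125,190). I check the eye pixel against its expected place, then lower with force watch.

```bash
python3 - <<'E'
from h import *
c=robot.calibration("scene"); a=cv2.imread("pics/s2.png")
H=np.array([494.5,-282.4]); hd=np.array([-.498,.867]); E=H+82*hd
print("eye exp",proj(c,[*E,128],0),proj(c,[*(E+[5,0]),128],0),proj(c,[*(E+[0,5]),128],0),"pegtip",proj(c,[*E,91],0))
cr=a[195:240,318:345].copy()
cv2.imwrite("pics/c3.png",cv2.resize(a[195:245,310:360],(600,600),interpolation=cv2.INTER_CUBIC))
f0=robot.current_ft_force()
for z in np.arange(195,150.9,-4):
    robot.servo_line([*H,z],velocity=60); f=robot.current_ft_force()-f0
    print(round(z),np.round(robot.current_position(),1),np.round(f,1))
    if f[2]>5: break
print(robot.current_time_s())
E
```

```text
eye exp [330.32988828 212.78297983] [331.82008452 212.30033327] [329.43897774 211.92453713] pegtip [330.11023959 223.19335731]
195 [ 494.2 -282.   194.4] [-0.3 -2.1 -0.1]
191 [ 494.3 -282.3  190.7] [-0.2 -1.1  0.2]
187 [ 494.3 -282.4  186.7] [-0.5  0.1  0.1]
183 [ 494.3 -282.4  182.7] [-0.2 -0.3  0.2]
179 [ 494.3 -282.3  178.7] [-1.1 -0.8  0.6]
175 [ 494.3 -282.4  174.7] [ 0.8 -1.1 -0.6]
171 [ 494.3 -282.3  170.7] [1.  0.3 1. ]
167 [ 494.3 -282.3  166.7] [ 0.7 -0.1 -0.1]
163 [ 494.3 -282.4  162.7] [1.1 0.  0.1]
159 [ 494.3 -282.3  158.7] [ 0.  -0.3  0.7]
155 [ 494.3 -282.3  154.7] [ 0.1 -0.   0.5]
151 [ 495.2 -282.6  152.1] [-2.2  0.8  9.1]
14.875
```

View pics/c3.png

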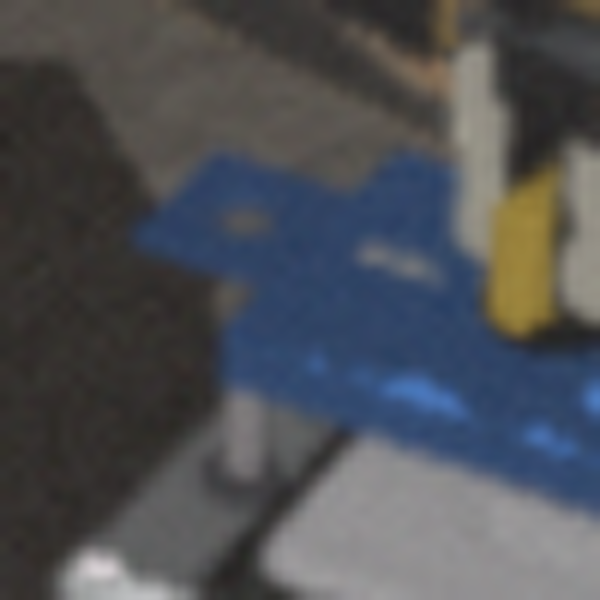

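The eye sat at (330.3, 213.3), as expected. Contact came at TCP z 152, the height expected for the bar standing on the frame. Ease off and look.

```bash
python3 - <<'E'
from h import *
H=[494.5,-282.4]
robot.servo_line([*H,152.3],velocity=30); print(robot.current_position(),robot.current_ft_force(),robot.current_wrist_torque())
a=robot.capture("scene"); cv2.imwrite("pics/s3.png",a)
cv2.imwrite("pics/c4.png",cv2.resize(a[195:285,305:405],(667,600),interpolation=cv2.INTER_CUBIC))
print(robot.current_time_s())
E
```

```text
[ 494.4411985  -282.33758209  152.12982475] [ 0.96154942 -0.42597211 -0.99625352] [-0.07720754 -0.07222772  0.06584037]
15.175
```

View pics/c4.png

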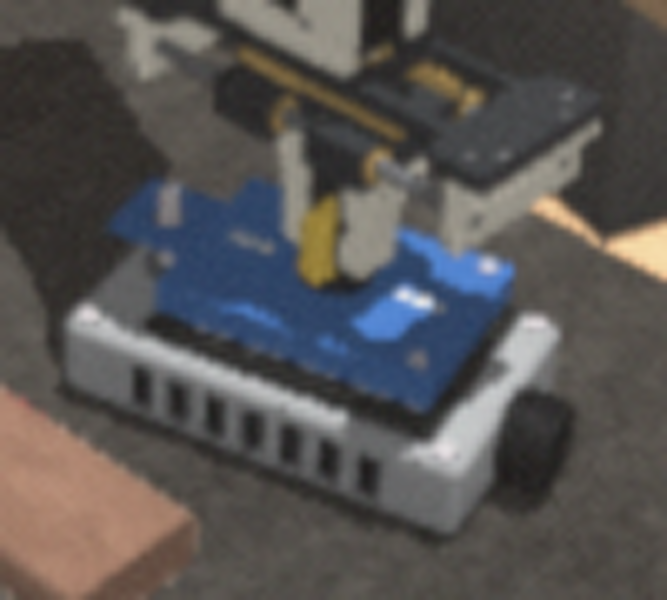

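The peg stands through the eye at (168,203) and the rim is down round the frame, so the cover hangs in place. Now turn the wing clockwise with joint 6 only.

```bash
python3 - <<'E'
from h import *
def yaw():
    v=Rn.from_quat(robot.current_tool_rot()).as_matrix()[:,0]; return np.degrees(np.arctan2(v[1],v[0]))
H=[494.5,-282.4]
q0=np.array(robot.current_joint_positions()); y0=yaw(); tot=np.radians(y0+60.13); print(y0)
for k in range(1,6):
    q=q0.copy(); q[5]-=tot*k/5; robot.set_joints(q)
    print(round(yaw(),2),np.round(robot.current_position(),1),np.round(robot.current_ft_force(),1),np.round(robot.current_wrist_torque(),3))
robot.servo_line([*H,152.3],down(np.radians(-60.13)),velocity=20)
print(yaw(),robot.current_position(),robot.current_ft_force(),robot.current_wrist_torque(),robot.current_opening()*88)
a=robot.capture("scene"); cv2.imwrite("pics/s4.png",a)
cv2.imwrite("pics/c5.png",cv2.resize(a[195:285,305:405],(667,600),interpolation=cv2.INTER_CUBIC))
print(robot.current_time_s())
E
```

```text
14.628476865614356
-0.09 [ 494.5 -282.5  152.1] [-0.8 -0.5 -1.2] [-0.209  0.115  0.014]
-14.9 [ 494.5 -282.4  152.1] [-0.4 -0.3 -1.1] [-0.166  0.104  0.008]
-29.79 [ 494.4 -282.4  152.1] [-0.7  0.  -1.7] [-0.208  0.022  0.011]
-44.73 [ 494.3 -282.2  151.9] [ 0.2  0.1 -3.8] [-0.021  0.042 -0.016]
-59.67 [ 494.4 -282.3  152. ] [-0.1 -0.6 -2.7] [ 0.132 -0.023  0.042]
-59.966995228479306 [ 494.55728341 -282.36632705  152.31646535] [ 0.93832095  0.06319818 -3.02818749] [ 0.03441205 -0.01505122  0.03800588] 12.471955204282919
17.2667
```

View pics/c5.png

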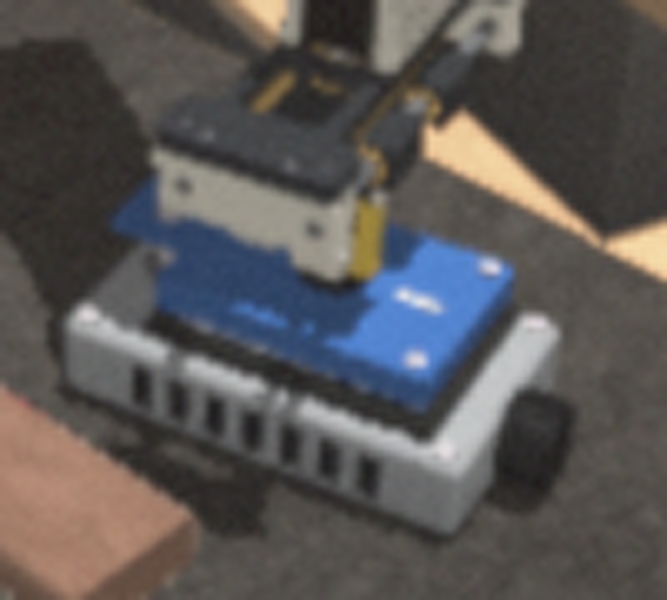

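The wing now lies along the cover in line with the white mark at (418,298), and the cover hasn't shifted. Push home, watching the force.

```bash
python3 - <<'E'
from h import *
H=[494.5,-282.4]; o=down(np.radians(-60.5))
robot.move_gripper(0.0,60)
for z in (150,148,146,144.5,143.5,142.5,141.5,140.5,139.5,138.5):
    robot.servo_line([*H,z],o,velocity=30); f=robot.current_ft_force()
    print(z,np.round(robot.current_position(),1),np.round(f,1),np.round(robot.current_wrist_torque(),2),round(robot.current_opening()*88,2))
    if f[2]>22: break
    if z>143.4 and f[2]>18: break
print(robot.current_time_s())
E
```

```text
150 [ 494.4 -282.4  149.7] [ 0.7 -0.3 -2.4] [-0.02 -0.08  0.01] 11.95
148 [ 494.4 -282.4  147.8] [-0.9 -0.6 -2.7] [-0.02 -0.04  0.04] 11.25
146 [ 494.7 -282.5  146.6] [-1.1  0.3  4.2] [ 0.46  0.59 -0.06] 11.62
144.5 [ 494.7 -282.5  145. ] [-1.8  1.   4.7] [ 0.47  0.65 -0.04] 11.65
143.5 [ 494.8 -282.5  144.1] [-2.1  1.6  5.7] [0.59 0.75 0.04] 12.2
142.5 [ 494.8 -282.5  143.2] [-2.1  1.5  7.3] [ 0.64  0.86 -0.02] 11.66
141.5 [ 494.7 -282.5  142.3] [-2.3  1.7  8.2] [ 0.75  0.97 -0.03] 11.88
140.5 [ 494.8 -282.5  142. ] [-3.4  2.7 14.3] [1.32 1.61 0.02] 11.84
139.5 [ 494.8 -282.5  141.9] [-7.   5.8 22.1] [ 2.16  2.61 -0.05] 11.76
19.7333
```

The cover is home: z stops at 142, 10 mm below the hung height, with force rising steeply. I trim out the side load and check.

```bash
python3 - <<'E'
from h import *
o=down(np.radians(-60.5))
for p in ([493.8,-281.8,139.5],[493.1,-281.2,139.2]):
    robot.servo_line(p,o,velocity=15); robot.pause(.2)
    f=robot.current_ft_force(); print(np.round(robot.current_position(),1),np.round(f,1),np.round(robot.current_wrist_torque(),2))
    if np.hypot(*f[:2])<4: break
R=Rn.from_quat(robot.current_tool_rot()).as_matrix(); print(R.round(4))
a=robot.capture("scene"); cv2.imwrite("pics/s5.png",a)
cv2.imwrite("pics/c6.png",cv2.resize(a[195:285,305:405],(667,600),interpolation=cv2.INTER_CUBIC))
print(robot.current_time_s())
E
```

```text
[ 494.7 -282.4  142. ] [-4.4  2.1 18.9] [ 0.89  1.92 -0.05]
[ 494.5 -282.3  142. ] [-4.2 -0.7 18.6] [-0.13  1.47 -0.08]
[[ 0.4935 -0.8697  0.0037]
 [-0.8697 -0.4935 -0.0026]
 [ 0.0041 -0.002  -1.    ]]
20.6833
```

View pics/c6.png

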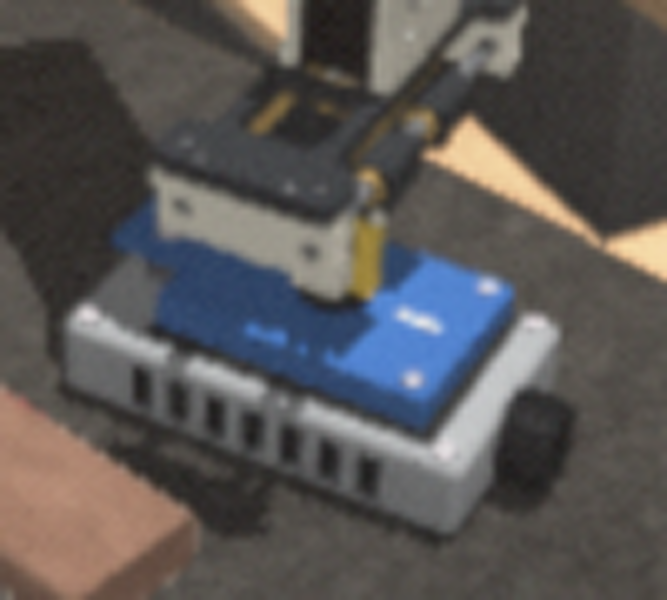

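The cover sits level and down on the gasket all round, with the wing in line and still gripped. I hand it in while holding the push.

```bash
python3 -c "
from h import *
print(robot.current_ft_force(),robot.current_position()); print(robot.sign_off())"
```

```text
[-4.46444778 -0.37236811 19.764707  ] [ 494.56451289 -282.2978268   141.94983817]
the job is handed in; nothing more can be done
None
```

The job is handed in after about 21 s: the cover hangs by its eye on the peg, the wing is turned clockwise in line with the slot, and the cover is fully home with the gripper still pressing it down at about 20 N; the judge's verdict was not shown.

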